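Seat the keyed tray of a shop display turntable

ROBOT

A 6-joint arm with a two-finger parallel gripper is mounted at the origin on the work surface. World frame = base frame: x ahead of the robot, y to its left, z up, the work surface at z = 0. Lengths are in mm, angles in degrees, forces in N, time in s.
With the tool pointing down it reaches from about 375 to 925 mm from the base axis. Payload 5.7 kg.
Tool frame: the origin (TCP) lies at the very end of the fingers, on their centre line; the grasp point (between the pads) lies 19 mm behind it (robot.pinch_z is the distance from the TCP to the grasp point, in mm); x points along the fingers, y is the direction in which the jaws open and shut, and the axes are right-handed (so a half turn about x gives the same grasp; the last joint's range is limited). The gripper opens to 88 mm and grips with 3 to 60 N. Pads are 20 mm wide; open, the fingers measure 115 mm over their backs; the gripper's body (75 mm by 178 mm) begins 61 mm behind the grasp point.
Start: joints at [-81.137, 20.558, 86.54, -0, 72.909, -6.595], TCP at [159.909, -578.266, 222.623] pointing down, gripper open.
Joint ranges: [-170.27, 170.27], [-57.76, 135], [12.27, 136.19], [-55.21, 235.2], [11.17, 155.16], [-170.74, 170.74]. Speed limits (degrees/s): [136.94, 136.94, 180, 180, 180, 180].

INTERFACE

Orientations are given as [roll, pitch, yaw] about the fixed x, y, z axes, in that order (R = Rz(yaw) Ry(pitch) Rx(roll)).
In Python, from station import robot, optics, job gives the robot as it stands.
- The arm moves only by the tool servo_tool, never from a script. Its argument "rows" is a list that holds one entry, the list of rows, each a list of 5 numbers: the shift along the tool's x, y, z in cm, then the turn about the tool's x in rad, then the gripper's target within -1 to 1 (shut at 1, half-way at 0, fully open at -1). A call has 1 to 10 rows; each row is the pose to reach, as a shift and turn from the pose commanded when the call began, along the tool's axes at that moment; what a row does not reach only later rows make up. A row lasts 1/12 s, in which the tool goes at most 41.7 mm and 7.16 degrees, less where a joint would pass 70% of its speed; a pose out of reach is approached as far as the arm can. A call with a gripper value outside its range is refused whole. The fingers move at their own pace and stop on an object; "newtons" is the grip in N (left out, the last holds). Time passes only in rows, so rows that repeat a pose let the fingers close. It gives the time, the measured TCP pose, the force and the opening at its end, in the units of the state.
- robot.read_state(): the state, without advancing time (a new reading comes with each control period).
- optics.read_camera(name): name is "scene" or "side" or "wrist"; returns the picture (480x640x3 uint8, red, green, blue); there is no depth.
- optics.get_calibration(name): a dict with "fov_y" (degrees; the focal length in pixels is half the picture's height over the tangent of half this angle, whatever the lens; pixels are square), "cx", "cy" (the principal point, pixels), "rvec" (rotation vector, rad) and "tvec" (3), from world to camera coordinates, as OpenCV has them. Camera axes: x right, y down, z forward; pixel columns grow to the right and rows downward; lengths in mm; the calibration is good to about 2 mm. A picture is of the moment at which its call begins: read the wrist's pose just before it. get_calibration takes no time and is no camera call; for the wrist camera it gives the pose at the moment of the call.
- job.job_done(): hands the job in, once; it reports no verdict.
The state is a dict: "time_s": time; "qpos": joint angles; "qd": joint speeds; "joint_efforts": joint torques, N m; "tool_pos": TCP position; "tool_rot": TCP orientation; "force": force on the tool from outside, world axes, zero at the start; "torque": the same for the moment, N m; "gripper_width": finger opening in mm.
Only numpy, scipy, OpenCV 4.12 (cv2) and the standard library are available. Lean on these libraries where they do the work, as an engineer would, in place of code of your own. Each camera call takes 0.05 s, during which the arm holds its last target. There are 200 camera calls.

TASK

Put the round wooden tray on the display stand: lower its hub over the stand's spindle until it rests on the spindle's key, turn it under light downward pressure until the keyway drops over the key, and bring it fully home and flat on the stand's neck, then let go. The key's exact direction is not known, so feel for it and never force the tray against the stand; leave the other goods where they are.

Things in the scene. Friction and masses are not known exactly. Their poses are not given: they have to be found in the camera images.
- tray: The round wooden display tray, loose (about 0.3 kg), lying flat on the table: a disc 150 mm across and 8 mm thick with a metal hub in its middle, 46 mm high from the underside. Origin at the centre of the underside, z up. Above the disc the hub is 52 mm long along the tray's x and has two parallel flats 44 mm apart, facing the tray's +y and -y: grip it there from above.
- hub_top (a point): Centre of the top of the tray's hub, 46 mm above its underside; axes as the tray's. A round bore 22 mm across goes right through the hub and tray, with one keyway in its wall on the tray's -x side: 8 mm wide, reaching to 17.5 mm from the axis, along the whole height. The flats beside it are about 28 mm long.
- stand: The display stand, fixed to the table. Origin at the centre of its underside, z up. A round grey base 160 mm across, 26 mm high, with a square tongue 36 mm wide and 18 mm high on its front (the stand's -x side) reaching to 95 mm from the axis. On it a neck 52 mm across whose flat top at 60 mm is the tray's seat. Home, the tray's underside rests on the seat.
- seat (a point): Centre of the flat top of the stand's neck, 60 mm above the table; axes as the stand's. A key 6 mm wide stands out of the spindle's side to 16 mm from the axis, from the seat to 24 mm above it. It points 0.25 to 1.55 rad anticlockwise (from above) of the tongue (the stand's -x); these poses do not tell where. The spindle stays put as the tray is turned on it.
- spindle_top (a point): Top of the steel spindle, 48 mm above the seat, on the stand's vertical axis: 19 mm across, tapering to 10 mm over its last 8 mm. Turned right to about 4 degrees, the tray goes down over the key; otherwise the hub's underside stops on the key, 24 mm above the seat. Press with some 5 to 10 N while turning; keep the force between tray and stand below 50 N.
- spacer: A plain grey plastic ring, 44 mm across, 18 mm high, with no keyway; origin at the centre of its underside. Not part of the job: leave it in place.
- jar: A small glass jar with a metal lid, 48 mm across, 62 mm high; origin at the centre of its underside. Not part of the job: leave it in place.
- bottle: A white plastic bottle, 56 mm across, 150 mm high; origin at the centre of its underside. Not part of the job: leave it in place.
- carton: A cardboard carton, 70 by 110 by 60 mm high; origin at the centre of its underside. Not part of the job: leave it in place.
- bin: An open clear plastic box with a divider, 130 by 100 by 60 mm high; origin at the centre of its underside. Not part of the job: leave it in place.
- cup: A white ceramic cup, 76 mm across, 85 mm high; origin at the centre of its underside. Not part of the job: leave it in place.
- screwdriver: A screwdriver lying on the table, its length along its own x axis. Not part of the job: leave it in place.

How it is judged:
By the outcome, as a careful person would: the job done as asked, in the order asked, and still so for the second after the job is handed in, with the robot touching nothing.
It also fails if it takes over 64 s, if anything falls off the work surface, if the arm or the gripper's body presses on something with over 40 N, if the wrist force passes 120 N, or if a joint passes its speed limit or range.

## Working session

There is one attempt and no reset: what is moved stays moved. The work goes in short steps, Python scripts to look and compute and a tool call to move; the robot and the scene stay as the last step left them, time stands still between calls to the robot, and variables do not carry over. Pictures are saved under pics/ and viewed, about 8 in all and at most 12, crops included, and the job is handed in when it is done.

Besides the shell and the picture viewer there is one more tool, called after "Call:" as name([rows], argument=value, ...), one row to a line, values as JSON. servo_tool: Moves the arm, as the interface text tells. Its arguments: {"type":"object","properties":{"rows":{"type":"array"},"newtons":{"type":"number"}},"required":["rows"]}

```bash
ls; mkdir -p pics; cat > h.py <<'E'
import numpy as np, cv2
from station import robot, optics, job
def cal(n):
    c=optics.get_calibration(n); f=240/np.tan(np.radians(c["fov_y"])/2)
    K=np.array([[f,0,c["cx"]],[0,f,c["cy"]],[0,0,1.]])
    R=cv2.Rodrigues(np.array(c["rvec"],float))[0]; t=np.array(c["tvec"],float).ravel()
    return K,R,t
def snap(n,name):
    c=cal(n); im=optics.read_camera(n); cv2.imwrite(f"pics/{name}.png",im[:,:,::-1]); return im,c
def plane(c,uv,z):
    K,R,t=c; uv=np.atleast_2d(uv).astype(float)
    d=(np.c_[uv,np.ones(len(uv))]@np.linalg.inv(K).T)@R; o=-R.T@t
    return o+d*((z-o[2])/d[:,2])[:,None]
def proj(c,p):
    K,R,t=c; q=np.atleast_2d(p)@R.T+t; q=q@K.T; return q[:,:2]/q[:,2:]
E
python3 - <<'E'
from h import *
s=robot.read_state(); print({k:np.round(v,2).tolist() for k,v in s.items()})
a,c=snap("scene","sc1"); b,d=snap("side","sd1")
print(c,d, optics.get_calibration("scene").keys())
E
```

```text
pics
{'time_s': 0.0, 'qpos': [-81.13, 20.6, 86.6, 0.0, 72.91, -6.6], 'qd': [0.01, 0.01, -0.08, -0.05, -0.01, -0.13], 'joint_efforts': [0.0, -51.54, -27.07, 0.07, 0.04, -0.0], 'tool_pos': [159.83, -577.63, 221.83], 'tool_rot': [-97.01, 89.9, 98.45], 'force': [0.23, -0.17, 0.43], 'torque': [-0.02, 0.07, 0.01], 'gripper_width': 88.01}
(array([[475.29403054,   0.        , 323.3956948 ],
       [  0.        , 475.29403054, 241.87970396],
       [  0.        ,   0.        ,   1.        ]]), array([[-0.10329809,  0.99463685, -0.00519941],
       [ 0.58757261,  0.05680293, -0.80717523],
       [-0.80255089, -0.08643469, -0.59028901]]), array([  70.10690589, -243.3306034 , 1425.98710707])) (array([[566.20353432,   0.        , 319.04570808],
       [  0.        , 566.20353432, 241.2896882 ],
       [  0.        ,   0.        ,   1.        ]]), array([[-0.99877555, -0.04611319, -0.01791563],
       [-0.01935921,  0.69757767, -0.7162476 ],
       [ 0.04552601, -0.71502375, -0.69761624]]), array([ 544.84674976,   90.94168391, 1148.34954292])) dict_keys(['fov_y', 'cx', 'cy', 'rvec', 'tvec'])
```

View pics/sc1.png

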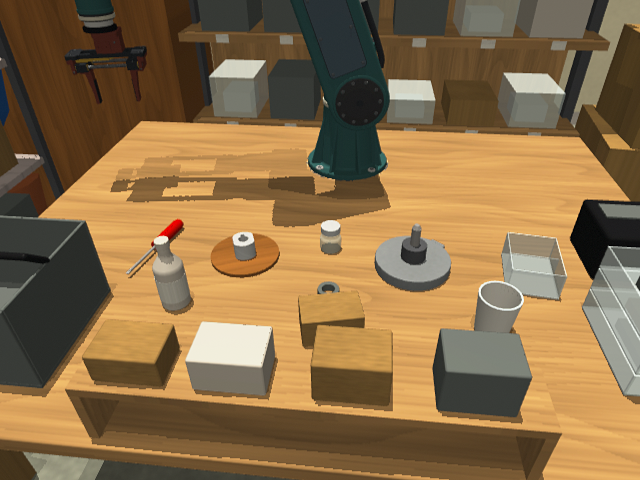

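View pics/sd1.png

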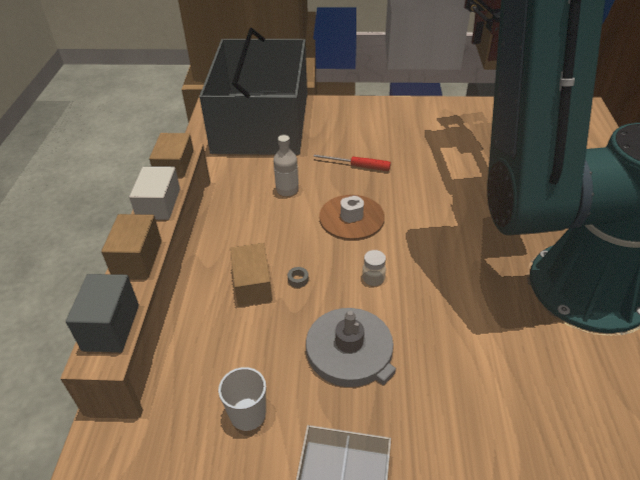

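The scene view shows the tray at about (245,253) and the stand at (412,262). In the side view the tray is at (352,216), the stand at (350,345), and the tongue at (385,372).

```bash
python3 - <<'E'
from h import *
for n,t,s,f in [("scene",(222,262),(412,262),"sc1"),("side",(330,222),(350,345),"sd1")]:
    im=cv2.imread(f"pics/{f}.png"); c=cal(n)
    hsv=cv2.cvtColor(im,cv2.COLOR_BGR2HSV)
    print(n,hsv[t[1],t[0]],"table",hsv[t[1]+40,t[0]], )
    H,S,V=[hsv[...,i].astype(int) for i in range(3)]
    m1=((H<=12)&(S>120)&(V<190)).astype(np.uint8); m2=(S<60).astype(np.uint8)
    for nm,m,seed,z in [("tray",m1,t,8),("stand",m2,s,13)]:
        k,lab,st,ce=cv2.connectedComponentsWithStats(m)
        # component nearest to seed
        ys,xs=np.nonzero(m); i=np.argmin((xs-seed[0])**2+(ys-seed[1])**2); L=lab[ys[i],xs[i]]
        cn=max(cv2.findContours((lab==L).astype(np.uint8),0,1)[0],key=cv2.contourArea)
        hull=cv2.convexHull(cn)[:,0]
        W=plane(c,hull,z)[:,:2]
        (cx,cy),r=cv2.minEnclosingCircle(W.astype(np.float32))
        print(nm,st[L],"circ",cx,cy,r,"ell",cv2.fitEllipse(cn))
# triangulate hub tops/spindle roughly
c=cal("scene"); d=cal("side")
print("hub",plane(c,[243,237],46),plane(d,[352,201],46)); print("spindle",plane(c,[415,227],108),plane(d,[350,315],108)); print("tongue",plane(d,[386,374],18))
E
```

```text
scene [ 15 190 188] table [ 17 146 224]
tray [167 222  17  19 111] circ 416.98760986328125 -376.8570556640625 37.50203323364258 ell ((174.19760131835938, 231.48426818847656), (5.225672245025635, 25.78462028503418), 45.057098388671875)
stand [ 375  224   76   67 3451] circ 459.6405334472656 178.2426300048828 118.96233367919922 ell ((412.6117858886719, 261.0189514160156), (59.24042510986328, 74.75846099853516), 96.2701187133789)
side [ 13 140 153] table [ 14 113 180]
tray [330 196  52  44 407] circ 476.6402893066406 -191.6710662841797 76.15447235107422 ell ((354.4387512207031, 217.0425262451172), (36.310935974121094, 43.216461181640625), 66.56066131591797)
stand [ 306  308   90   79 5616] circ 476.1038818359375 172.68405151367188 93.02254486083984 ell ((350.26373291015625, 347.5598449707031), (77.8326416015625, 90.82744598388672), 109.07844543457031)
hub [[ 478.24446482 -196.07396641   46.        ]] [[ 479.27274321 -200.55550021   46.        ]]
spindle [[495.8641133  165.65273006 108.        ]] [[482.41226938 174.91550163 108.        ]]
tongue [[417.39640384 231.97682427  18.        ]]
```

```bash
cat >> h.py <<'E'
from scipy.spatial.transform import Rotation as Ro
def tool():
    s=robot.read_state(); return np.array(s["tool_pos"]),Ro.from_euler("xyz",s["tool_rot"],degrees=True).as_matrix(),s
def rel(target):
    p,R,s=tool(); return np.round(R.T@(np.array(target)-p)/10,2)
E
python3 - <<'E'
from h import *
p,R,s=tool(); print(R.round(3)); K,Rc,t=cal("wrist"); print(-Rc.T@t-p, "cam z",Rc[2], "K",K[0,0])
print("cam in tool",R.T@(-Rc.T@t-p), R.T@Rc[2])
print(rel([478,-198,250]),rel([430,-220,300]))
E
```

```text
[[-0.     0.267 -0.964]
 [ 0.002 -0.964 -0.267]
 [-1.    -0.002 -0.   ]]
[ 80.17596129  22.33455824 161.27373203] cam z [-0.29411866 -0.07939697 -0.9524654 ] K 372.0656100672787
cam in tool [-161.26072468   -0.40442376  -83.25292199] [ 9.52421143e-01 -3.98872554e-04  3.04784855e-01]
[ -2.76 -28.12 -40.79] [ -7.76 -27.29 -35.58]
```

Call:
servo_tool([
  [[2, -15, -18.5, 0, -1], [2, -15, -18.5, 0, -1], [2, -15, -18.5, 0, -1], [2, -15, -18.5, 0, -1], [2, -15, -18.5, 0, -1], [2, -15, -18.5, 0, -1], [2, -15, -18.5, 0, -1], [2, -15, -18.5, 0, -1]],
])

```text
time_s: 0.77
tool_pos: [298.7, -382.8, 202.4]
tool_rot: [-70.8, 89.9, 124.9]
force: [-0.1, -0.4, 0.6]
gripper_width: 87.9
```

Call:
servo_tool([
  [[0, -14, -18.5, 0, -1], [0, -14, -18.5, 0, -1], [0, -14, -18.5, 0, -1], [0, -14, -18.5, 0, -1], [0, -14, -18.5, 0, -1], [0, -14, -18.5, 0, -1], [0, -14, -18.5, 0, -1], [0, -14, -18.5, 0, -1], [0, -14, -18.5, 0, -1], [0, -14, -18.5, 0, -1]],
])

```text
time_s: 1.6
tool_pos: [438.6, -201.7, 202.6]
tool_rot: [23.0, 90.0, -141.6]
force: [0.7, 0.3, 0.6]
gripper_width: 87.6
```

```bash
python3 - <<'E'
from h import *
im,c=snap("wrist","w1"); print(proj(c,[[478,-198,46],[478,-198,8]]), tool()[0])
import pickle; pickle.dump(c,open("pics/w1.pkl","wb"))
E
```

```text
[[327.54527839 176.99460622]
 [326.66696582 171.37155059]] [ 438.52434947 -201.65933443  202.58919533]
```

View pics/w1.png

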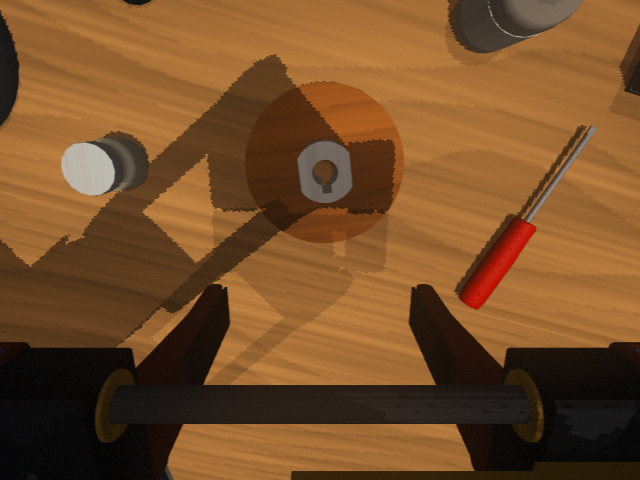

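Close view: the tray disc is centred near (325,162), the hub is near (325,171), and the keyway points down in the image, roughly world -x.

```bash
cat > m.py <<'E'
from h import *
def hub(im,c,seed,z=46,r=60):
    hsv=cv2.cvtColor(im,cv2.COLOR_RGB2HSV).astype(int); 
    m=((hsv[...,1]<60)&(hsv[...,2]>75)).astype(np.uint8)
    yy,xx=np.mgrid[:480,:640]; m[(xx-seed[0])**2+(yy-seed[1])**2>r*r]=0
    k,lab,st,ce=cv2.connectedComponentsWithStats(m); L=1+np.argmax(st[1:,4])
    M=(lab==L).astype(np.uint8)
    cs,h=cv2.findContours(M,cv2.RETR_CCOMP,cv2.CHAIN_APPROX_NONE)
    outer=max([x for i,x in enumerate(cs) if h[0][i][3]<0],key=cv2.contourArea)[:,0]
    inner=max([x for i,x in enumerate(cs) if h[0][i][3]>=0],key=cv2.contourArea)[:,0]
    O=plane(c,outer,z)[:,:2]; I=plane(c,inner,z)[:,:2]
    return O,I
E
python3 - <<'E'
from m import *
import pickle; c=pickle.load(open("pics/w1.pkl","rb")); im=cv2.imread("pics/w1.png")[:,:,::-1].copy()
O,I=hub(im,c,(325,171))
print("outer minrect",cv2.minAreaRect(O.astype(np.float32)),"inner",cv2.minAreaRect(I.astype(np.float32)))
h=cv2.convexHull(O.astype(np.float32)); M=cv2.moments(h); oc=np.array([M["m10"],M["m01"]])/M["m00"]; print(oc)
r=np.linalg.norm(I-oc,axis=1); far=I[r>14]; print("r",r.min(),r.max()); v=far.mean(0)-oc; print("keyway dir",np.degrees(np.arctan2(*v[::-1])))
th=np.radians(np.arange(-20,21,1)); print([(int(np.degrees(t)),round(float(np.ptp(O@[-np.sin(t),np.cos(t)])),1)) for t in th[::4]])
hsv=cv2.cvtColor(im,cv2.COLOR_RGB2HSV).astype(int); 
E
```

```text
outer minrect ((481.1836242675781, -194.38613891601562), (51.60942077636719, 42.979827880859375), 22.0815372467041) inner ((478.4151916503906, -194.0979461669922), (23.039104461669922, 28.745580673217773), 86.35355377197266)
[ 481.20531082 -194.36598693]
r 10.557937134791171 18.417922179122133
keyway dir -157.1470565596853
[(-20, 50.9), (-16, 50.8), (-12, 50.5), (-8, 50.2), (-4, 49.7), (0, 49.1), (4, 48.3), (8, 47.3), (12, 46.1), (16, 44.8), (20, 43.5)]
```

```bash
python3 - <<'E'
from h import *
p,R,s=tool(); print(R.round(3),s["qpos"]); ang=np.degrees(np.arctan2(R[1,1],R[0,1])); print("y ang",ang)
print(rel([481.2,-194.4,90]), rel([481.2,-194.4,14]))
E
```

```text
[[-0.     0.264 -0.964]
 [-0.    -0.964 -0.264]
 [-1.     0.     0.   ]] [-3.28853701e+01  1.21180882e+01  1.02076535e+02 -2.37084479e-02
  6.58154771e+01  4.17913266e+01]
y ang -74.66698062295634
[11.26  0.43 -4.31] [18.86  0.43 -4.32]
```

Call:
servo_tool([
  [[4, 0.43, -4.32, -0.12, -1], [8, 0.43, -4.32, -0.12, -1], [12, 0.43, -4.32, -0.12, -1], [13, 0.43, -4.32, -0.12, -1], [13, 0.43, -4.32, -0.12, -1]],
])

```text
time_s: 2.07
tool_pos: [478.4, -192.1, 68.4]
tool_rot: [-50.9, 89.5, 151.3]
force: [-0.2, 0.1, -1.0]
gripper_width: 87.6
```

```bash
python3 - <<'E'
from m import *
im,c=snap("wrist","w2"); uv=proj(c,[[481.2,-194.4,46]])[0]; print(uv,tool()[0])
O,I=hub(im,c,uv,r=90)
print("outer",cv2.minAreaRect(O.astype(np.float32)),"inner",cv2.minAreaRect(I.astype(np.float32)))
M=cv2.moments(cv2.convexHull(O.astype(np.float32))); oc=np.array([M["m10"],M["m01"]])/M["m00"]; print(oc)
p,R,s=tool(); print(np.degrees(np.arctan2(R[1,1],R[0,1])),rel([*oc,14]))
E
```

```text
[326.26750729 281.71192044] [ 479.78530584 -192.80392724   70.74809926]
outer ((481.2532653808594, -194.5738067626953), (51.47633743286133, 43.3261833190918), 21.966136932373047) inner ((478.2818908691406, -194.3147735595703), (22.673723220825195, 28.718053817749023), 85.80729675292969)
[ 481.47817894 -194.5877172 ]
-67.75418980865187 [ 5.67  0.25 -0.11]
```

Call:
servo_tool([
  [[2, 0, 0, 0, -1], [4, 0, 0, 0, -1], [5.6, 0, 0, 0, -1], [5.6, 0, 0, 0, -1], [5.6, 0, 0, 0, 0.2], [5.6, 0, 0, 0, 0.4], [5.6, 0, 0, 0, 1], [5.6, 0, 0, 0, 1], [5.6, 0, 0, 0, 1], [5.6, 0, 0, 0, 1]],
], newtons=45)

```text
time_s: 2.95
tool_pos: [482.4, -192.9, 17.3]
tool_rot: [133.1, 89.9, -24.5]
force: [-0.9, -0.3, 0.5]
gripper_width: 51.3
```

Call:
servo_tool([
  [[0, 0, 0, 0, 1], [0, 0, 0, 0, 1], [0, 0, 0, 0, 1]],
])

```text
time_s: 3.2
tool_pos: [482.5, -193.1, 17.0]
tool_rot: [122.1, 89.9, -35.5]
force: [-0.4, -1.0, 5.4]
gripper_width: 43.7
```

Call:
servo_tool([
  [[-1, 0, 0, 0, 1], [-3, 0, 0, 0, 1], [-6, 0, 0, 0, 1], [-10, 0, 0, 0, 1], [-14, 0, 0, 0, 1], [-18, 0, 0, 0, 1], [-18.5, 0, 0, 0, 1], [-18.5, 0, 0, 0, 1]],
])

```text
time_s: 3.87
tool_pos: [483.5, -193.5, 204.7]
tool_rot: [130.7, 89.7, -26.9]
force: [0.1, 0.9, -3.2]
gripper_width: 43.7
```

Call:
servo_tool([
  [[0, -3, -1, -0.12, 1], [0, -6, -2, -0.24, 1], [0, -9, -3, -0.36, 1], [0, -12, -4, -0.48, 1], [0, -15, -5, -0.6, 1], [0, -18, -6, -0.72, 1], [0, -21.5, -6.3, -0.84, 1], [0, -21.5, -6.3, -0.95, 1], [0, -21.5, -6.3, -1.0, 1], [0, -21.5, -6.3, -1.0, 1]],
])

```text
time_s: 4.7
tool_pos: [456.3, 31.0, 199.5]
tool_rot: [-86.1, 89.7, 173.8]
force: [-0.5, -0.1, -3.2]
gripper_width: 43.9
```

```bash
python3 - <<'E'
from h import *
im,c=snap("wrist","w3"); print(proj(c,[[483,173,108]]), tool())
import pickle; pickle.dump(c,open("pics/w3.pkl","wb"))
E
```

```text
[[323.78879497  16.67453377]] (array([456.71282718,  30.59486622, 199.82320512]), array([[-4.23180579e-03,  9.83580209e-01, -1.80421908e-01],
       [ 4.87001867e-04, -1.80421475e-01, -9.83589271e-01],
       [-9.99990927e-01, -4.25022458e-03,  2.84503244e-04]]), {'time_s': 4.75, 'qpos': array([-4.83099932e+00,  1.03566077e+01,  1.04900062e+02,  8.14861436e-03,
        6.49872840e+01,  5.55991033e+00]), 'qd': array([-0.99166227, -0.18222956, -0.82621835,  0.02876614,  0.16850777,
        1.77495581]), 'joint_efforts': array([  0.54245833, -38.30706954, -25.19181848,   0.0993176 ,
         0.05210029,  -0.41270013]), 'tool_pos': array([456.71282718,  30.59486622, 199.82320512]), 'tool_rot': array([-86.17042502,  89.75593437, 173.43520422]), 'force': array([ 0.19234421,  0.2097273 , -1.36734982]), 'torque': array([-0.09968833, -0.10004436, -0.01509067]), 'gripper_width': 43.70894848535831})
```

View pics/w3.png

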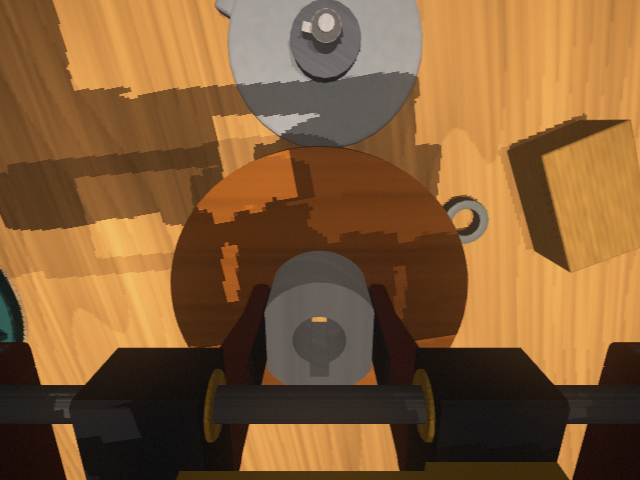

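```bash
python3 - <<'E'
from m import *
import pickle; c=pickle.load(open("pics/w3.pkl","rb")); im=cv2.imread("pics/w3.png")
crop=im[0:90,280:380]
cv2.imwrite("pics/c3.png",np.hstack([cv2.resize(crop,(600,540),interpolation=cv2.INTER_CUBIC)]))
g=cv2.cvtColor(im,cv2.COLOR_BGR2GRAY)
print(g[4:46:2,296:346:2])
E
```

```text
[[162 160 159 157 158 159 127 102 101 103 105 103 104 103 105 102 101 102
   98  99 100 101  99 107 155]
 [162 158 159 156 143 104 101 100 103 101 102 101 103 106 104 103 103 102
  103 101  98  98 100 101  98]
 [160 158 156 127 101 104 101 102 101 101 102 102 102 114 139 152 122 104
  103 104 101  99 101 100 101]
 [160 159 133 100 101 104 103 103 105 103 103 125 126 105 104 104 106 104
  140 111 101 105  99  99 100]
 [161 154 109 104 103 102 101 100 103 103 138 114 106 107 104 105 107 108
  106 114 115 105 105 102  99]
 [163 103 103 102 103 105 105 104 102 106 106 106 104 137 196 196 192 133
  102 102 110 111 103 104 103]
 [131 104 104 103 105 105 104 105 115 122 105 101 163 190 196 196 193 192
  156 104 101 131 108 106 104]
 [102 104 103 107 103 105 103 106 135 107 107 121 191 191 196 196 192 195
  194 120 105 112 123 108 107]
 [101 104 104 106 111 104 104 107 124 109 104 157 193 192 196 195 192 195
  198 152 107 105 112 109 107]
 [100 100 103 131 194 193 189 153 108 106 107 157 192 193 197 195 193 196
  200 155 110 106 126 110 108]
 [101 100  99 148 195 197 202 191 116 105 102 156 
[... 405 characters left out ...]
17 107 108 107 107  92  96  95  99 107
  107 109 108 112 105  76 107]
 [104 105  96  69  58  57  54  61  88 120 108 106 110 105 108 109 106 105
  107 108 109 120  63  69 106]
 [101  91  88  77  60  58  59  59  58 110 108 107 108 106 107 108 106 103
  105 106 105  85  62  61 107]
 [106  93 101 101  61  59  61  57  59  58 101 109 108 106 103 108 105 105
  103 111  98  57  76 106 108]
 [106 105 104 105  97 100  89  72  64  58  59 116 119 107 106 104 108 106
  128  85  57  58  68 110 110]
 [108 105 107 107 105 104  89  90  76  60  59  55  60  95 121 140 125  71
   55  53  56  61  63 107 109]
 [108 109 108 105 107 107  89  87  86  56  61  58  56  59  56  51  54  51
   53  52  56 100 106 108 108]]
```

View pics/c3.png

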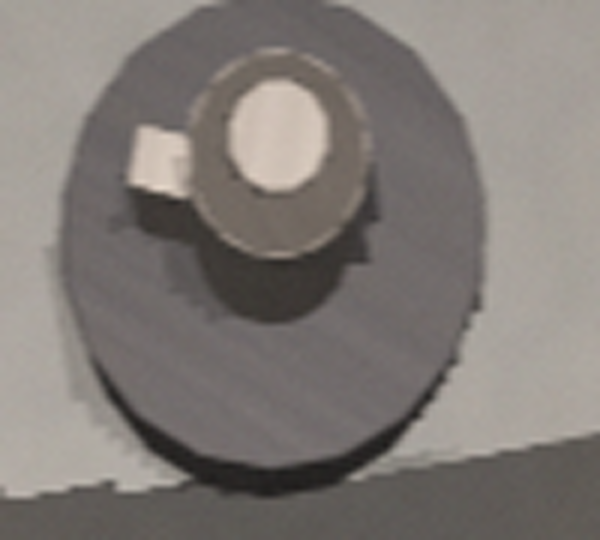

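The enlarged crop shows the spindle tip disc centred at about (326,22). The key's outer corners are at (303.3,20.3) and (301.2,30.7), and the neck centre is at about (325.5,38).

```bash
python3 - <<'E'
from m import *
import pickle; c=pickle.load(open("pics/w3.pkl","rb")); im=cv2.imread("pics/w3.png")[:,:,::-1].copy()
g=cv2.cvtColor(im,cv2.COLOR_RGB2GRAY)
m=(g>150).astype(np.uint8); m[:, :312]=0; m[:,345:]=0; m[36:]=0; m[:12]=0
M=cv2.moments(m,True); uv=[M["m10"]/M["m00"],M["m01"]/M["m00"]]; print(uv,"area",M["m00"])
sp=plane(c,uv,108)[0]; print("spindle",sp)
print("neck pts c",plane(c,[[325.5,38]],60)[0], "width",np.diff(plane(c,[[290.3,38],[360.3,38]],60)[:,:2],axis=0))
k=plane(c,[[303.3,20.3],[301.2,30.7]],84); print(k,"w",np.linalg.norm(k[0]-k[1]))
mid=k.mean(0); v=(mid-sp)[:2]; print("r",np.linalg.norm(v),"key ang",np.degrees(np.arctan2(v[1],v[0]))%360, "edge normal", np.degrees(np.arctan2(*(k[1]-k[0])[[1,0]]))%360)
# key mask centroid
m=(g>140).astype(np.uint8); m[:,:299]=0; m[:,312:]=0; m[:18]=0;m[36:]=0
K=np.argwhere(m)[:,::-1]; q=plane(c,K.mean(0)[None],84)[0]; v=(q-sp)[:2]; print("centroid r",np.linalg.norm(v),np.degrees(np.arctan2(v[1],v[0]))%360)
tg=plane(c,[[222,5]],18); print("tongue pt",tg)
# held hub: bore in image
for z in (p:=tool())[0][2:]+np.array([29.,31,32]):
  print(z, plane(c,[[319,339]],z)[0])
print(p[0], p[1][:,1])
E
```

```text
[325.9751037344398, 22.070539419087137] area 241.0
spindle [483.79874763 169.96080058 108.        ]
neck pts c [484.18839556 170.63072572  60.        ] width [[49.75506587 -8.98076468]]
[[470.56205679 178.92917716  84.        ]
 [468.04660677 173.21831793  84.        ]] w 6.240304635150669
r 15.73074096921644 key ang 157.13265965388786 edge normal 246.2280503011794
centroid r 12.93807744953854 156.58735174993183
tongue pt [[408.15963471 216.70891286  18.        ]]
228.8232051193124 [455.3439162   31.60969863 228.82320512]
230.8232051193124 [455.57839384  32.85864458 230.82320512]
231.8232051193124 [455.69563266  33.48311755 231.82320512]
[456.71282718  30.59486622 199.82320512] [ 0.98358021 -0.18042147 -0.00425022]
```

```bash
python3 - <<'E'
from m import *
from scipy.optimize import least_squares
import pickle; c=pickle.load(open("pics/w3.pkl","rb")); im=cv2.imread("pics/w3.png")[:,:,::-1].copy()
hsv=cv2.cvtColor(im,cv2.COLOR_RGB2HSV).astype(int)
H,S,V=[hsv[...,i] for i in range(3)]
print([ (hsv[y,x].tolist()) for x,y in [(215,200),(150,180),(300,200),(420,180),(440,120),(315,350),(319,285),(319,265)]])
p=tool()[0]
for z in (189,191,193):
    pts=np.array([[320,146.5],[171.5,285],[467.5,285]])
    P=plane(c,pts,z)[:,:2]
    f=lambda q:np.linalg.norm(P-q[:2],axis=1)-q[2]
    q=least_squares(f,[456,31,75]).x; print(z,q)
g=cv2.cvtColor(im,cv2.COLOR_RGB2GRAY)
print("col319",g[245:395:3,319]); print("row300",g[300,255:385:3]); print("row339",g[339,285:355:2])
E
```

```text
[[13, 213, 164], [14, 168, 126], [12, 205, 103], [15, 171, 119], [15, 161, 207], [15, 32, 80], [15, 34, 104], [19, 36, 78]]
189 [455.01327055  30.33838523  74.88408727]
191 [455.19724282  31.312611    74.0122818 ]
193 [455.38121508  32.28683677  73.14047632]
col319 [ 55  50  76  75  76  76  74  77  73  75  74  77  77  97  99  98 100  97
  96 100  99 100  97  96 175 175  77  74  77  75  75  77  77  77  74  75
  75  75  77  76  73  76  75  74  97  99  96  32  36  37]
row300 [ 26  27  31  27  39  71  94  99  99  97  95  93  95  95  94  91  95  95
  98  96  96 101  98  98  98  98  99 100  99  97  98  97  95  97  97  98
  95  75  68  23  27  26  27  27]
row339 [95 95 93 93 65 65 68 71 70 73 72 73 73 73 78 78 79 74 78 76 74 70 71 73
 72 70 73 71 70 67 69 95 94 95 97]
```

Call:
servo_tool([
  [[0, 0.1, -2, 0.12, 1], [0, 0.1, -4, 0.24, 1], [0, 0.1, -6, 0.36, 1], [0, 0.2, -8, 0.48, 1], [0, 0.2, -10, 0.6, 1], [0, 0.3, -12, 0.72, 1], [0, 0.37, -14.24, 0.84, 1], [0, 0.37, -14.24, 0.96, 1], [0, 0.37, -14.24, 1.08, 1], [0, 0.37, -14.24, 1.2, 1]],
])

```text
time_s: 5.58
tool_pos: [487.1, 169.2, 200.2]
tool_rot: [-1.0, 89.8, -170.6]
force: [0.2, 0.3, -3.2]
gripper_width: 43.8
```

Call:
servo_tool([
  [[1, 0, 0, 0.12, 1], [2, 0, 0, 0.24, 1], [3, 0, 0, 0.24, 1], [4.5, 0, 0, 0.24, 1], [5, 0, 0, 0.24, 1], [5, 0, 0, 0.24, 1], [5, 0, 0, 0.24, 1], [5, 0, 0, 0.24, 1]],
])

```text
time_s: 6.25
tool_pos: [488.2, 169.4, 152.0]
tool_rot: [-149.3, 90.0, 27.8]
force: [-0.5, 0.5, -2.7]
gripper_width: 43.9
```

```bash
python3 - <<'E'
from h import *
p,R,s=tool(); print(p,np.degrees(np.arctan2(R[1,1],R[0,1])),s["force"],s["torque"],s["qpos"])
a,ca=snap("side","sd2"); b,cb=snap("scene","sc2"); w,cw=snap("wrist","w4")
t=np.vstack([cv2.resize(a[250:390,270:430],(480,420)),]); u=cv2.resize(b[170:310,340:500],(480,420))
cv2.imwrite("pics/v2.png",np.hstack([t,u])[:,:,::-1][:, :800])
print(rel([486,170,p[2]]))
E
```

```text
[488.24043137 169.40245262 152.0100339 ] -92.85292834804977 [-0.46154317  0.48063579 -2.65670662] [ 0.03753202  0.00523797 -0.05014634] [1.14679727e+01 1.83076899e+01 1.01575132e+02 8.40110509e-03
 6.00923730e+01 1.04316716e+02]
[ 0.04 -0.03  0.24]
```

View pics/v2.png

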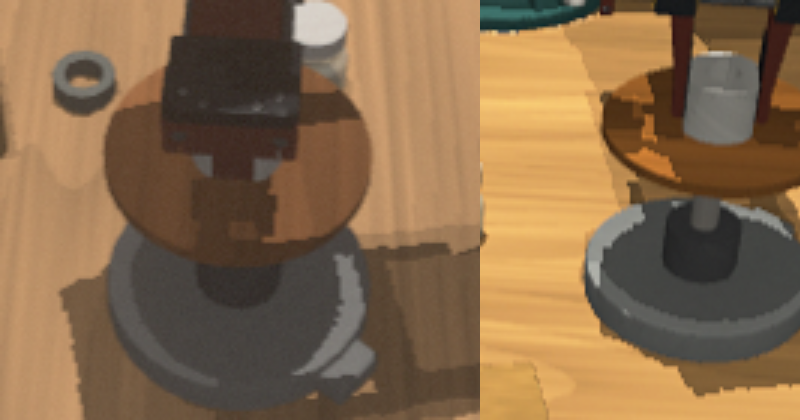

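The crops show the tray level above the spindle: in the side view its disc centre column is 349.5 and the neck's is 349.7. I'll put numbers on the offset using both fixed views.

```bash
python3 - <<'E'
from h import *
from scipy.optimize import least_squares
p=tool()[0]; print(p)
for n,f,box in [("side","sd2",(290,400,250,345)),("scene","sc2",(370,470,180,240))]:
    im=cv2.imread(f"pics/{f}.png"); c=cal(n); hsv=cv2.cvtColor(im,cv2.COLOR_BGR2HSV).astype(int); H,S,V=[hsv[...,i] for i in range(3)]
    g=cv2.cvtColor(im,cv2.COLOR_BGR2GRAY).astype(int)
    for z in (p[2]-9,):
        ce=np.array([486,170,z]); th=np.linspace(0,2*np.pi,72,endpoint=False); D=[];
        # radial edge search: strongest gradient of saturation/grey near r=75
        for t in th:
            rr=np.arange(66,86,0.5); P=ce+np.c_[rr*np.cos(t),rr*np.sin(t),0*rr]; uv=proj(c,P).astype(np.float32)
            s=cv2.remap(im,uv[None,:,0],uv[None,:,1],cv2.INTER_LINEAR)[0].astype(float)
            d=np.linalg.norm(s[4:]-s[:-4],axis=1); i=d.argmax()
            if d[i]>45: D.append([t,rr[i+2]])
        D=np.array(D)
        q=least_squares(lambda q:q[2]+q[0]*np.cos(D[:,0])+q[1]*np.sin(D[:,0])-D[:,1],[0,0,75],loss="soft_l1").x
        print(n,len(D),"tray centre",ce[:2]+q[:2],"r",q[2])
    # base of stand
    im=cv2.imread(f"pics/{f.replace('2','1')}.png"); ce=np.array([485,170,26.]);D=[]
    for t in th:
        rr=np.arange(70,92,0.5); P=ce+np.c_[rr*np.cos(t),rr*np.sin(t),0*rr]; uv=proj(c,P).astype(np.float32)
        s=cv2.remap(im,uv[None,:,0],uv[None,:,1],cv2.INTER_LINEAR)[0].astype(float)
        d=np.linalg.norm(s[4:]-s[:-4],axis=1); i=d.argmax()
        if d[i]>45: D.append([t,rr[i+2]])
    D=np.array(D); q=least_squares(lambda q:q[2]+q[0]*np.cos(D[:,0])+q[1]*np.sin(D[:,0])-D[:,1],[0,0,80],loss="soft_l1").x
    print(n,len(D),"stand centre",ce[:2]+q[:2],"r",q[2])
E
```

```text
[488.39831599 169.56522453 152.36454946]
side 38 tray centre [485.80101773 169.02894136] r 75.48019152353798
side 31 stand centre [482.37740506 168.23866077] r 81.09243911868366
scene 43 tray centre [493.29515792 168.52925782] r 76.38529574019398
scene 46 stand centre [487.97206962 169.41818393] r 79.09378237326324
```

Call:
servo_tool([
  [[1, 0, 0.28, 0, 1], [2, 0, 0.28, 0, 1], [2.5, 0, 0.28, 0, 1], [2.8, 0, 0.28, 0, 1], [3.1, 0, 0.28, 0, 1], [3.1, 0, 0.28, 0, 1], [3.1, 0, 0.28, 0, 1]],
])

```text
time_s: 6.98
tool_pos: [485.2, 169.6, 120.7]
tool_rot: [-36.7, 90.0, 140.4]
force: [0.1, 0.1, -1.8]
gripper_width: 43.8
```

Call:
servo_tool([
  [[0.3, 0, 0, 0, 1], [0.6, 0, 0, 0, 1], [0.9, 0, 0, 0, 1], [0.9, 0, 0, 0, 1]],
])

```text
time_s: 7.32
tool_pos: [484.6, 169.5, 111.1]
tool_rot: [7.2, 89.9, -175.7]
force: [-0.5, -0.1, -1.6]
gripper_width: 43.8
```

Call:
servo_tool([
  [[0.2, 0, 0, 0, 1], [0.4, 0, 0, 0, 1], [0.5, 0, 0, 0, 1], [0.5, 0, 0, 0, 1]],
])

```text
time_s: 7.65
tool_pos: [484.9, 169.6, 106.4]
tool_rot: [1.9, 90.0, 179.0]
force: [-0.8, -0.8, -1.8]
gripper_width: 43.8
```

Sliding freely on the spindle. The key should be reached at TCP z of about 101.

Call:
servo_tool([
  [[0.1, 0, 0, 0, 1], [0.2, 0, 0, 0, 1], [0.3, 0, 0, 0, 1], [0.3, 0, 0, 0, 1]],
])

```text
time_s: 7.98
tool_pos: [485.0, 169.6, 103.5]
tool_rot: [-13.7, 90.0, 163.5]
force: [0.2, 0.6, -2.4]
gripper_width: 43.7
```

Call:
servo_tool([
  [[0.1, 0, 0, 0, 1], [0.2, 0, 0, 0, 1], [0.2, 0, 0, 0, 1]],
])

```text
time_s: 8.23
tool_pos: [484.9, 169.6, 101.5]
tool_rot: [-6.5, 90.0, 170.6]
force: [-0.2, -0.5, -1.9]
gripper_width: 43.9
```

Call:
servo_tool([
  [[0.1, 0, 0, 0, 1], [0.1, 0, 0, 0, 1]],
])

```text
time_s: 8.4
tool_pos: [485.2, 169.6, 100.9]
tool_rot: [-129.6, 90.0, 47.5]
force: [-0.5, -1.1, 1.2]
gripper_width: 43.9
```

Call:
servo_tool([
  [[0.1, 0, 0, 0, 1], [0.1, 0, 0, 0, 1]],
])

```text
time_s: 8.57
tool_pos: [485.3, 169.7, 100.6]
tool_rot: [-156.8, 90.0, 20.3]
force: [-2.0, -0.7, 7.7]
gripper_width: 43.9
```

The hub rests on the key at about 10 N. Now I'll turn clockwise under that pressure.

Call:
servo_tool([
  [[0, 0, 0, 0.04, 1], [0, 0, 0, 0.08, 1], [0, 0, 0, 0.12, 1], [0, 0, 0, 0.16, 1], [0, 0, 0, 0.2, 1], [0, 0, 0, 0.2, 1]],
])

```text
time_s: 9.07
tool_pos: [484.7, 168.8, 100.4]
tool_rot: [82.7, 89.9, -111.7]
force: [-2.8, -4.0, 7.5]
gripper_width: 43.7
```

Call:
servo_tool([
  [[0, 0, 0, 0.03, 1], [0, 0, 0, 0.06, 1], [0, 0, 0, 0.06, 1]],
])

```text
time_s: 9.32
tool_pos: [484.6, 168.8, 100.2]
tool_rot: [78.5, 89.9, -119.3]
force: [-2.2, -2.5, 6.1]
gripper_width: 44.0
```

Call:
servo_tool([
  [[0, 0, 0, 0.03, 1], [0, 0, 0, 0.05, 1], [0, 0, 0, 0.05, 1]],
])

```text
time_s: 9.57
tool_pos: [485.0, 169.5, 99.8]
tool_rot: [-134.1, 90.0, 25.2]
force: [0.5, 0.6, -2.6]
gripper_width: 43.7
```

Call:
servo_tool([
  [[0, 0, 0, 0.02, 1], [0, 0, 0, 0.04, 1], [0, 0, 0, 0.04, 1]],
])

```text
time_s: 9.82
tool_pos: [485.1, 169.8, 99.5]
tool_rot: [-57.0, 90.0, 100.0]
force: [0.2, -0.0, -3.1]
gripper_width: 43.8
```

The vertical force has dropped away at a keyway direction of about 157°, which matches the key angle seen. I'll go down gently.

Call:
servo_tool([
  [[0.2, 0, 0, 0, 1], [0.4, 0, 0, 0, 1], [0.4, 0, 0, 0, 1]],
])

```text
time_s: 10.07
tool_pos: [484.7, 169.6, 95.2]
tool_rot: [24.2, 90.0, -178.7]
force: [0.2, 0.4, -2.3]
gripper_width: 44.4
```

Call:
servo_tool([
  [[0.2, 0, 0, 0, 1], [0.4, 0, 0, 0, 1], [0.6, 0, 0, 0, 1], [0.6, 0, 0, 0, 1]],
])

```text
time_s: 10.4
tool_pos: [484.7, 169.5, 89.2]
tool_rot: [25.1, 90.0, -177.9]
force: [-0.0, 0.2, -1.8]
gripper_width: 43.8
```

Call:
servo_tool([
  [[0.2, 0, 0, 0, 1], [0.4, 0, 0, 0, 1], [0.6, 0, 0, 0, 1], [0.8, 0, 0, 0, 1], [0.8, 0, 0, 0, 1]],
])

```text
time_s: 10.82
tool_pos: [484.8, 169.5, 81.3]
tool_rot: [27.2, 90.0, -175.8]
force: [0.4, -0.4, -2.8]
gripper_width: 43.7
```

Call:
servo_tool([
  [[0.1, 0, 0, 0, 1], [0.2, 0, 0, 0, 1], [0.3, 0, 0, 0, 1], [0.3, 0, 0, 0, 1]],
])

```text
time_s: 11.15
tool_pos: [485.0, 169.6, 78.6]
tool_rot: [2.5, 90.0, 159.5]
force: [-0.4, -0.3, -2.6]
gripper_width: 43.7
```

Call:
servo_tool([
  [[0.1, 0, 0, 0, 1], [0.1, 0, 0, 0, 1]],
])

```text
time_s: 11.32
tool_pos: [485.0, 169.6, 77.6]
tool_rot: [-2.8, 90.0, 154.3]
force: [1.0, 0.1, -2.4]
gripper_width: 43.6
```

Call:
servo_tool([
  [[0.1, 0, 0, 0, 1], [0.1, 0, 0, 0, 1]],
])

```text
time_s: 11.48
tool_pos: [485.2, 169.6, 77.0]
tool_rot: [-129.4, 90.0, 27.7]
force: [-0.2, -0.2, 2.3]
gripper_width: 43.6
```

Call:
servo_tool([
  [[0.1, 0, 0, 0, 1], [0.1, 0, 0, 0, 1], [0.1, 0, 0, 0, 1]],
])

```text
time_s: 11.73
tool_pos: [485.2, 169.6, 77.0]
tool_rot: [-145.5, 90.0, 11.5]
force: [-3.3, 0.4, 12.8]
gripper_width: 43.3
```

Call:
servo_tool([
  [[0, 0, 0, 0, 0], [0, 0, 0, 0, -0.2], [0, 0, 0, 0, -0.5], [0, 0, 0, 0, -1], [0, 0, 0, 0, -1], [0, 0, 0, 0, -1], [0, 0, 0, 0, -1], [0, 0, 0, 0, -1]],
])

```text
time_s: 12.4
tool_pos: [485.0, 169.6, 75.6]
tool_rot: [-7.3, 90.0, 149.7]
force: [0.9, 0.2, -0.4]
gripper_width: 86.0
```

Released. I'll raise the arm and check.

Call:
servo_tool([
  [[-2, 0, 0, 0, -1], [-5, 0, 0, 0, -1], [-9, 0, 0, 0, -1], [-13, 0, 0, 0, -1], [-15, 0, 0, 0, -1], [-15, 0, 0, 0, -1], [-15, 0, 0, 0, -1]],
])

```text
time_s: 12.98
tool_pos: [485.9, 169.8, 226.8]
tool_rot: [-143.3, 89.8, 13.8]
force: [-0.4, -0.3, -0.5]
gripper_width: 88.2
```

```bash
python3 - <<'E'
from m import *
a,ca=snap("side","sd3"); b,cb=snap("scene","sc3"); w,cw=snap("wrist","w5")
print(proj(cw,[[484.5,170,106]]), robot.read_state()["force"])
A=cv2.resize(a[280:400,270:430],(400,300)); B=cv2.resize(b[190:310,340:500],(400,300)); 
W=cv2.resize(w,(400,300)); S=cv2.resize(b,(400,300))
cv2.imwrite("pics/v3.png",np.vstack([np.hstack([A,B]),np.hstack([W,S])])[:,:,::-1])
try:
    O,I=hub(w,cw,proj(cw,[[484.5,170,106]])[0],z=106,r=90); print("outer",cv2.minAreaRect(O.astype(np.float32)))
except Exception as e: print(e)
E
```

```text
[[317.48382256 233.2665746 ]] [ 0.21804045 -0.6805015   0.18971192]
outer ((483.8892822265625, 169.91464233398438), (42.161006927490234, 50.8435173034668), 65.74283599853516)
```

View pics/v3.png

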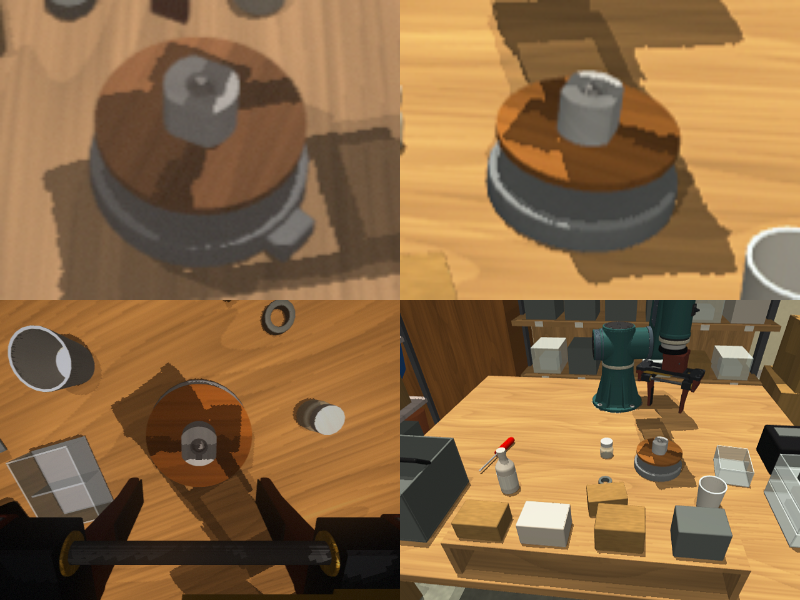

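The tray is flat on the stand, its hub top measures right at z=106, and the other goods have not moved. I'll hand the job in.

```bash
python3 -c "
from h import *
print(job.job_done())"
```

```text
the job is handed in; nothing more can be done
None
```

The tray is home on the stand with its keyway over the key, and the job is handed in. I let go and raised the arm to TCP z ≈ 227 mm. It took about 13 s of robot time.

- **Finding the key:** I gripped the hub by its flats and lowered it over the spindle. It came to rest on the key at TCP z ≈ 101 mm with about 10 N of pressure.
- **Turning:** I turned it about 20° clockwise under that pressure. The force dropped away with the keyway at about 157°, which matches the key angle seen from the wrist camera.
- **Seating:** I lowered it a further 24 mm, the key's full height, until it stopped on the seat. It met the seat at TCP z 77.0 mm, where I pressed to about 15 N.

**Last checks:**
- The hub top was centred at (483.9, 169.9) mm, against the spindle measured at (483.8, 170.0) mm.
- The keyway was at about 156°.
- The hub top measured 50.8 by 42.2 mm if it stands at z = 106 mm. That is about 1–2 mm under its true size, much as in my earlier readings.
- The tray looked flat in both fixed cameras.
- By eye, the other goods were undisturbed; I did not measure them.

**Disagreement:** before lowering, the cameras differed by up to about 5 mm on where the tray and stand were in x. I moved the tray about 3 mm in x to correct for that, and it then went down without any noticeable sideways force.

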